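# Take the used-up bobbin off the wire de-reeler

### The job

The bobbin with only a thin layer of copper left on the two-spindle wire de-reeler is used up: push the guide arm above it outwards, away from the other arm, until it snaps into its parked position and stays there, then slide that bobbin straight up off its spindle and set it down gently, standing upright, in the empty compartment of the tray. Leave the full bobbin on its spindle with its own guide arm where it is, and do not knock or shift the bobbins in the tray, the spray can or the jar.

Things in the scene. Friction and masses are not known exactly. Their poses are not given: they have to be found in the camera images.
- stand: Twin wire de-reeler, fixed: grey base plate 190 (x) x 240 (y) mm, top 20 mm above the bench. Origin at the centre of its underside. Spindles at x = -30, y = +57.5 (left) and -57.5 mm (right); behind each, at x = +60, a 16 mm post carries a guide arm. At yaw 0 the posts are far from the robot. Behind each post, below arm height, a small spring on a bracket reaches to x = 104 mm.
- left_spindle (a point): Top end of the left spindle (stand's +y side), 132 mm above the bench. Spindle: 16 mm diameter, tapering to 8 mm over its top 10 mm, stands 96 mm above the felt seat on which the bobbin rests (seat 36 mm above the bench, 62 mm diameter).
- right_spindle (a point): Top end of the right spindle (stand's -y side); otherwise as the left.
- left_arm (a joint): Angle of the left guide arm, rad. 0 (start): it points to the stand's -x, eyelet over the left spindle. It grows as the arm swings outwards (to the stand's +y) to a fixed stop at 1.80, parked. An over-centre spring resists (up to 2 N at 55 mm from the pivot) and throws the arm back to 0 if released before its dead point, 1.1; from about 1.2 on it snaps the arm to the stop and holds it.
- right_arm (a joint): Angle of the right guide arm, as the left but mirrored: it grows as the arm swings towards the stand's -y.
- left_pivot (a point): Vertical pivot axis of the left guide arm, at the middle height of the arm, 165 mm above the bench. The hub there is 28 mm in diameter, its nut ends 17 mm above this point. The arm is a level steel rod 10 mm thick, from the hub out to 77 mm from the pivot, carrying a flat white eyelet ring (outside 28 mm, 6 mm thick) centred 90 mm from the pivot.
- right_pivot (a point): The same for the right guide arm.
- left_eye (a point): Centre of the eyelet at the end of the left guide arm, 90 mm from the pivot.
- right_eye (a point): Centre of the eyelet at the end of the right guide arm.
- spent_bobbin: The used-up bobbin: white plastic, two round flanges 64 mm in diameter and 6 mm thick, 75 mm tall overall, 22 mm bore, only a thin layer of copper on its barrel (39 mm over the copper). About 0.16 kg. Origin at the centre of its underside, z up along its axis. It stands on the left or on the right spindle.
- full_bobbin: The same bobbin wound full of copper (57 mm over the copper), about 0.55 kg, on the other spindle; it stays there. Origin as above.
- tray: Grey plastic tray 200 x 200 mm, walls 26 mm high and 4 mm thick, dividers 23 mm high make four square compartments of about 94 mm; fixed to the bench. Origin at the centre of its underside; inner floor 4 mm above the bench.
- free_bay (a point): Centre of the floor of the tray's one empty compartment (at x = y = +49 mm in the tray's frame).
- empty0: Bare bobbin (no copper, same 64 mm flanges, 75 mm tall) standing in another compartment of the tray. Origin at the centre of its underside.
- empty1: Another bare bobbin in the tray, the same.
- empty2: Another bare bobbin in the tray, the same.
- spray_can: Spray can standing on the bench, 62 mm in diameter, 190 mm tall. Origin at the centre of its underside.
- flux_jar: Small glass jar standing on the bench, 48 mm in diameter, 50 mm tall. Origin at the centre of its underside.

How it is judged (in metres and radians):
On the way, in this order (a step that is already met when the one before it is completed fails the run):
1. the guide arm over the used-up bobbin is swung out and held at its stop by its over-centre spring, the bobbin still on its spindle (((value of joint left_arm above 1.7 rad and horizontal distance between spent_bobbin and left_spindle below 0.012 m and z of spent_bobbin in the frame of left_spindle below -0.085 m) or (value of joint right_arm above 1.7 rad and horizontal distance between spent_bobbin and right_spindle below 0.012 m and z of spent_bobbin in the frame of right_spindle below -0.085 m))), for 0.2 s.
2. the bobbin has slid up clear of its spindle's top, the arm still parked (((value of joint left_arm above 1.7 rad and (horizontal distance between full_bobbin and right_spindle below 0.012 m and z of full_bobbin in the frame of right_spindle below -0.085 m) and z of spent_bobbin in the frame of left_spindle above 0 m) or (value of joint right_arm above 1.7 rad and (horizontal distance between full_bobbin and left_spindle below 0.012 m and z of full_bobbin in the frame of left_spindle below -0.085 m) and z of spent_bobbin in the frame of right_spindle above 0 m))), for 0.05 s.
At the end, for the whole second after the job is handed in: The used-up bobbin stands at rest, upright (0.1 rad), on the floor of the empty compartment (within 24 mm of its centre); its arm is past 1.7 rad; the full bobbin sits on its spindle, that arm's eyelet within 40 mm of its start; bare bobbins, can and jar within 30 mm of theirs, bobbins upright (horizontal distance between spent_bobbin and free_bay below 0.024 m and z of spent_bobbin in the frame of free_bay between -0.005 and 0.005 m and angle between each of spent_bobbin, empty0, empty1, empty2's own z axis and vertical below 0.1 rad and linear speed of spent_bobbin below 0.03 m/s and ((value of joint left_arm above 1.7 rad and (horizontal distance between full_bobbin and right_spindle below 0.012 m and z of full_bobbin in the frame of right_spindle below -0.085 m) and distance of right_eye from where it was at the start of the episode below 0.04 m) or (value of joint right_arm above 1.7 rad and (horizontal distance between full_bobbin and left_spindle below 0.012 m and z of full_bobbin in the frame of left_spindle below -0.085 m) and distance of left_eye from where it was at the start of the episode below 0.04 m)) and distance of each of empty0, empty1, empty2, spray_can, flux_jar from where it was at the start of the episode below 0.03 m); the robot touches nothing.
It fails at once if the full bobbin is moved more than 15 mm (distance of full_bobbin from where it was at the start of the episode above 0.015 m).
It fails at once if the guide arm over the full bobbin is swung (its eyelet moved more than 40 mm) ((horizontal distance between full_bobbin and right_spindle below 0.03 m and distance of right_eye from where it was at the start of the episode above 0.04 m) or (horizontal distance between full_bobbin and left_spindle below 0.03 m and distance of left_eye from where it was at the start of the episode above 0.04 m)).
It fails at once if a bare bobbin in the tray is knocked over (0.35 rad) or shifted more than 30 mm (angle between any of empty0, empty1, empty2's own z axis and vertical above 0.35 rad or distance of any of empty0, empty1, empty2 from where it was at the start of the episode above 0.03 m).
It fails at once if the spray can or the jar is knocked over (0.35 rad) or shifted more than 30 mm (angle between any of spray_can, flux_jar's own z axis and vertical above 0.35 rad or distance of any of spray_can, flux_jar from where it was at the start of the episode above 0.03 m).
It fails at once if the used-up bobbin is dropped or slammed into the tray (over 0.5 m/s within 30 mm of its floor, as after a fall of more than about 13 mm) (horizontal distance between spent_bobbin and tray below 0.15 m and z of spent_bobbin in the frame of tray below 0.034 m and linear speed of spent_bobbin above 0.5 m/s).
It also fails if it takes over 53 s, if anything falls off the work surface, if the arm or the gripper's body presses on something with over 40 N, if the wrist force passes 120 N, or if a joint passes its speed limit or range.

### The arm

A 6-joint arm with a two-finger parallel gripper is mounted at the origin on the work surface. World frame = base frame: x ahead of the robot, y to its left, z up, the work surface at z = 0. Lengths are in m, angles in degrees, forces in N, time in s.
With the tool pointing down it reaches from about 0.35 to 0.875 m from the base axis. Payload 4.2 kg.
Tool frame: the origin (TCP) lies on the centre line of the jaws, within the pads' length; the fingertips stand 25 mm ahead of it and the grasp point (between the pads) lies 6 mm ahead of it; z points along the fingers, y is the line along which they close (so a half turn about z gives the same grasp; the last joint's range is limited). The gripper opens to 87 mm and grips with 3 to 60 N. Pads are 19 mm wide; open, the fingers measure 117 mm over their backs; the gripper's body (75 mm by 190 mm) begins 51 mm behind the grasp point.
Start: joints at [-53.193, 22.042, 0.453, 0, -68.411, -14.817], TCP at [0.234, -0.58, 0.248] pointing down, gripper open.
Joint ranges: [-179.83, 179.83], [-69.29, 118.12], [-61.27, 80.66], [-181.25, 117.63], [-171.15, -9.14], [-177.46, 177.46]. Speed limits (degrees/s): [159.86, 159.86, 180, 180, 180, 180].

### API

Orientations are given as a 3x3 rotation matrix whose columns are the frame's x, y, z axes.
In Python, from station import r gives the robot as it stands.
- The arm moves only by the tool move_arm, never from a script. Its argument "series" is a list of rows, each an object with "grip": the opening, from 0 (shut) to 1 (fully open); "xyz": the shift along the tool's x, y, z in mm, a list of three; "angular": the turn, a rotation vector about the tool's x, y, z in rad, a list of three. A call has 1 to 10 rows; each row is the pose to reach, as a shift and turn from the pose commanded when the call began, along the tool's axes at that moment; what a row does not reach only later rows make up. A row lasts 1/10 s, in which the tool goes at most 50 mm and 8.59 degrees, less where a joint would pass 70% of its speed; a pose out of reach is approached as far as the arm can. A call with a gripper value outside its range is refused whole. The fingers move at their own pace and stop on an object; the grip force is fixed at half the most. Time passes only in rows, so rows that repeat a pose let the fingers close. It gives the time, the measured TCP pose, the force, the opening and the grip force at its end, in the units of the state.
- r.sense(): the state, without advancing time (a new reading comes with each control period).
- r.capture(name): name is "scene" or "top"; returns a dict with "img" (480x640x3 uint8, red, green, blue), "camera_matrix" (3x3 intrinsics, pixels), "k1" (the pictures are not rectified: a ray, as slopes to the right and down, at radius r is drawn at 1 + k1 r^2 times it, then the intrinsics apply), "rvec" (rotation vector, rad) and "tvec" (3), from world to camera coordinates, as OpenCV has them. Camera axes: x right, y down, z forward; pixel columns grow to the right and rows downward; lengths in m; the calibration is good to about 2 mm. A picture is of the moment at which its call begins. There is no depth.
- r.finish_job(): hands the job in; it is judged then, once.
The state is a dict: "time_s": time; "joints": joint angles; "joint_velocities": joint speeds; "effort": joint torques, N m; "tcp_pos": TCP position; "ee_rot": TCP orientation; "wrist_force": force on the tool from outside, world axes, zero at the start; "moment": the same for the moment, N m; "gripper_width": opening from 0.0 (shut) to 1.0 (fully open); "gripper_force": force on a finger pad.
Only numpy, scipy, OpenCV 4.12 (cv2) and the standard library are available. Lean on these libraries where they do the work, as an engineer would, in place of code of your own. Each camera call takes 0.05 s, during which the arm holds its last target. There are 200 camera calls.

## Working session

There is one attempt and no reset: what is moved stays moved. The work goes in short steps, Python scripts to look and compute and a tool call to move; the robot and the scene stay as the last step left them, time stands still between calls to the robot, and variables do not carry over. Pictures are saved under pics/ and viewed, at most 12 in all, crops included, and the job is handed in when it is done.

Besides the shell and the picture viewer there is one more tool, called after "Call:" by a JSON object that holds its "op" and its "data". move_arm: Moves the arm, as the interface text tells. Its arguments: {"type":"object","properties":{"series":{"type":"array"}},"required":["series"]}

```bash
mkdir -p pics; cat > h.py <<'E'
import numpy as np, cv2, pickle
from station import r
def grab(n,f):
    c=r.capture(n); pickle.dump(c,open(f'pics/{f}.pkl','wb')); cv2.imwrite(f'pics/{f}.png',c['img'][:,:,::-1]); return c
def load(f): return pickle.load(open(f'pics/{f}.pkl','rb'))
def dist(c): return np.array([c['k1'],0,0,0,0],float)
def ray(c,uv):
    R=cv2.Rodrigues(np.array(c['rvec'],float))[0]; t=np.array(c['tvec'],float).ravel()
    p=cv2.undistortPoints(np.array(uv,float).reshape(-1,1,2),np.array(c['camera_matrix'],float),dist(c)).reshape(-1,2)
    return -R.T@t, np.c_[p,np.ones(len(p))]@R
def plane(c,uv,z):
    o,d=ray(c,uv); return o+d*((z-o[2])/d[:,2])[:,None]
def proj(c,P):
    return cv2.projectPoints(np.array(P,float).reshape(-1,1,3),np.array(c['rvec'],float),np.array(c['tvec'],float),np.array(c['camera_matrix'],float),dist(c))[0].reshape(-1,2)
E
python3 - <<'E'
from h import *
for n in('scene','top'):
    c=grab(n,n+'0'); print(n,ray(c,[[320,240]]),c['camera_matrix'],c['k1'])
print(r.sense())
E
```

```text
scene (array([ 1.0656512 , -0.35766197,  0.85981182]), array([[-0.52992429,  0.35241973, -0.77152277]])) [[556.00435049   0.         318.30069413]
 [  0.         556.00435049 231.07878699]
 [  0.           0.           1.        ]] -0.08274930661660035
top (array([0.42109307, 0.01878763, 0.87326738]), array([[ 0.15166676, -0.01258199, -0.98836319]])) [[466.65152468   0.         318.68131787]
 [  0.         466.65152468 241.80242375]
 [  0.           0.           1.        ]] -0.10658803328745109
{'time_s': 0.1, 'joints': array([-5.31940678e+01,  2.20862331e+01,  3.90490337e-01, -2.50912959e-02,
       -6.84105842e+01, -1.48155072e+01]), 'joint_velocities': array([-0.01929072, -0.07428507,  0.15665864,  0.12014206, -0.05114626,
       -0.03468348]), 'effort': array([-9.03062264e-04, -3.91688597e+01,  1.87935036e+01,  4.23195273e+00,
        1.35008807e-02, -7.21472452e-05]), 'tcp_pos': array([ 0.23387025, -0.57909255,  0.2465905 ]), 'ee_rot': array([[-9.27306879e-01, -3.74301128e-01, -7.85739956e-04],
       [-3.74301944e-01,  9.27305269e-01,  1.72977709e-03],
       [ 8.11632851e-05,  1.89813819e-03, -9.99998195e-01]]), 'wrist_force': array([ 0.35465552, -0.53699737,  0.95621259]), 'moment': array([-0.06001778,  0.04835942, -0.00102494]), 'gripper_force': 0.0, 'gripper_width': 1.0005535835177293}
```

View pics/scene0.png

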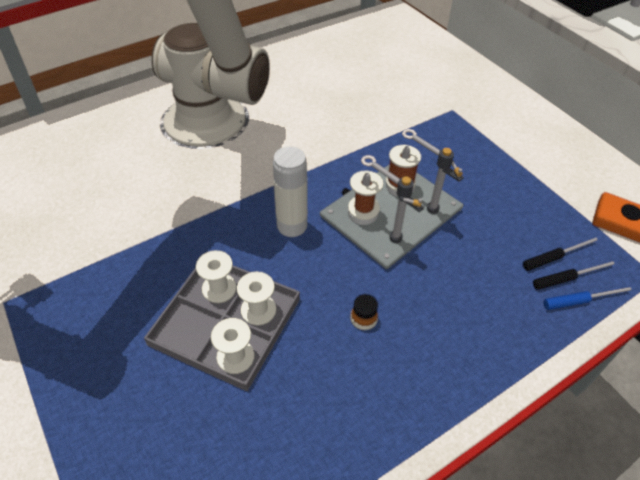

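View pics/top0.png

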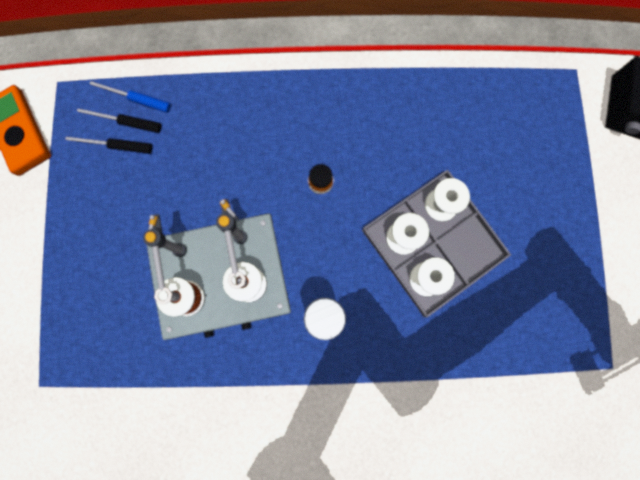

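The top view shows the stand at about (215,275). The bobbin showing lots of copper is at (180,297), which is the left spindle. The spent one is at (244,282) on the right spindle, with its pivot nut at about (225,222). The tray is centred near (436,243) with its free bay at about (470,247). The can is at (325,319) and the jar at (320,178).

```bash
python3 - <<'E'
from h import *
out={}
for n in('top0','scene0'):
    c=load(n); h=cv2.cvtColor(c['img'],cv2.COLOR_RGB2HSV)
    m=cv2.inRange(h,(8,130,140),(25,255,255))
    k,_,s,ce=cv2.connectedComponentsWithStats(m)
    for i in range(1,k):
        if s[i,4]>15 and s[i,4]<400: print(n,s[i],ce[i].round(1), plane(c,ce[i],.182)[0].round(4))
c=load('top0')
# plate and tray rims
h=cv2.cvtColor(c['img'],cv2.COLOR_RGB2HSV)
blue=cv2.inRange(h,(105,120,30),(125,255,255))
nb=cv2.bitwise_not(blue)
cut=lambda im,x0,y0,x1,y1:im[y0:y1,x0:x1]
t=np.zeros_like(nb); t[165:320,358:515]=nb[165:320,358:515]
k,l,s,_=cv2.connectedComponentsWithStats(cv2.morphologyEx(t,cv2.MORPH_OPEN,np.ones((5,5))))
i=1+s[1:,4].argmax(); ct=max(cv2.findContours((l==i).astype(np.uint8),0,2)[0],key=cv2.contourArea)
b=cv2.boxPoints(cv2.minAreaRect(ct)); print('tray box px',b); P=plane(c,b,.026); print(P.round(4),P.mean(0),np.linalg.norm(np.diff(P,axis=0),axis=1))
top=cv2.resize(c['img'][190:350,130:350],None,fx=3.6,fy=3.6,interpolation=3)
sc=load('scene0')['img'][115:275,310:490]
cv2.imwrite('pics/ct.png',top[:,:,::-1]); cv2.imwrite('pics/cs.png',cv2.resize(sc,None,fx=3.7,fy=3.7,interpolation=3)[:,:,::-1])
for nm,px,z in(('can',(325,319),.19),('jar',(320,173),.05),('e',(436,276),.079),('e',(410,232),.079),('e',(452,196),.079)): print(nm,plane(c,px,z).round(3))
E
```

```text
top0 [222 202   7   7  31] [225.1 205.1] [0.585  0.1527 0.182 ]
top0 [150 217   6   8  29] [152.7 220.9] [0.5641 0.2644 0.182 ]
top0 [219 216  10  11  90] [223.5 220.6] [0.561  0.1551 0.182 ]
top0 [145 232  11  10  84] [150.  236.5] [0.5399 0.268  0.182 ]
scene0 [443 149   8   5  31] [446.5 150.8] [0.5437 0.2655 0.182 ]
scene0 [402 177   9   6  45] [405.9 179.4] [0.5638 0.1536 0.182 ]
scene0 [414 200   6   5  22] [416.2 202. ] [0.6158 0.1345 0.182 ]
tray box px [[360.36652 228.28207]
 [451.40002 163.79999]
 [515.7052  254.5838 ]
 [424.6717  319.0659 ]]
[[ 0.5709 -0.0672  0.026 ]
 [ 0.6911 -0.2472  0.026 ]
 [ 0.5131 -0.357   0.026 ]
 [ 0.4011 -0.177   0.026 ]] [ 0.54404633 -0.21208105  0.026     ] [0.216512   0.20910417 0.21204734]
can [[0.41  0.006 0.19 ]]
jar [[0.671 0.005 0.05 ]]
e [[ 0.475 -0.189  0.079]]
e [[ 0.553 -0.148  0.079]]
e [[ 0.615 -0.227  0.079]]
```

View pics/ct.png

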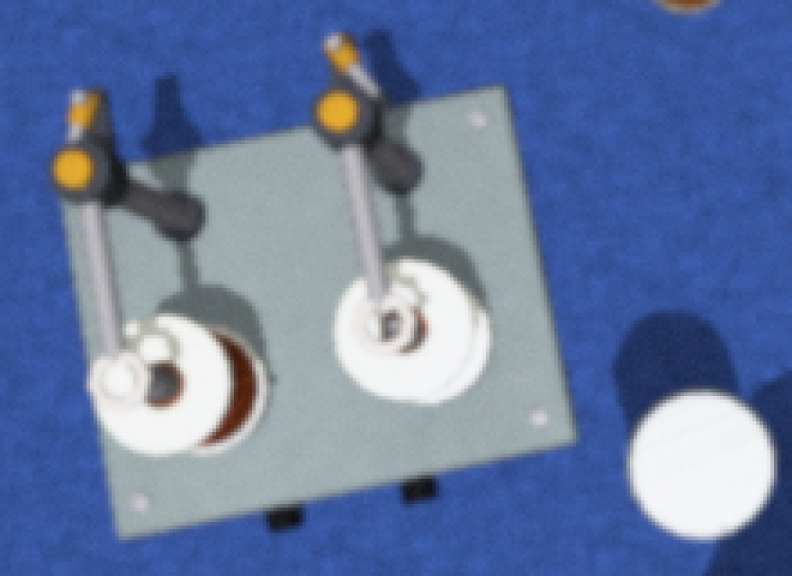

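View pics/cs.png

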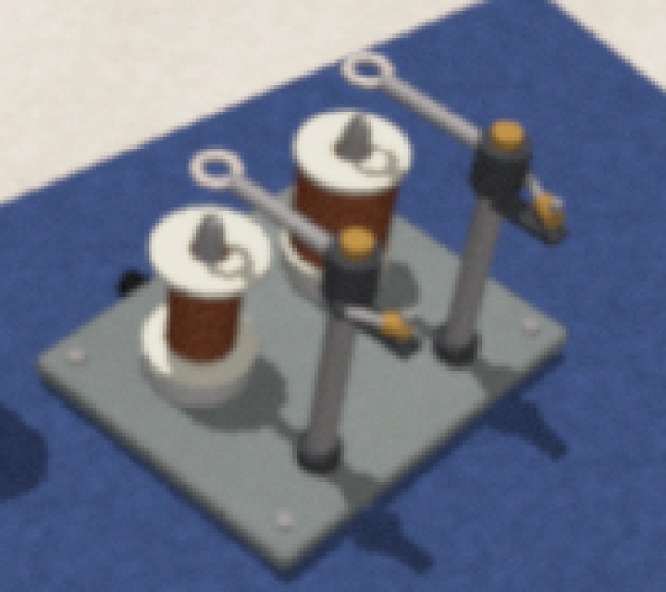

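The close-ups confirm that the spent bobbin (narrow copper) is on the right spindle, with its eyelet at crop (390,322) and flange centre at crop (405,328). The left bobbin is full. I'll refine the spindle and free bay positions and work out the first moves.

```bash
cat >> h.py <<'E'
piv=np.array([.562,.154]); yaw=np.deg2rad(10)
X=np.array([np.cos(yaw),np.sin(yaw)]); Y=np.array([-X[1],X[0]])
def W(x,y): return piv+(x*X+y*Y)/1000
def rel(pts):
    s=r.sense(); return [((s['ee_rot'].T@(np.array(p)-s['tcp_pos']))*1000).round(1).tolist() for p in pts]
E
python3 - <<'E'
from h import *
c=load('top0'); s=load('scene0')
print('eye',plane(c,(238.3,279.4),.165),plane(s,(310+215/3.7,115+168/3.7),.165),'want',W(-90,0))
print('flange',plane(c,(242.5,281.1),.111),plane(s,(310+210/3.7,115+248/3.7),.111))
print('tip',plane(s,(310+210/3.7,115+216/3.7),.132))
# free bay floor mask in top
h=cv2.cvtColor(c['img'],cv2.COLOR_RGB2HSV); print(h[247,470],h[243,440],h[250,480])
m=cv2.inRange(cv2.cvtColor(c['img'],cv2.COLOR_RGB2GRAY),int(c['img'][247,470].mean())-9,int(c['img'][247,470].mean())+9)
m[:, :400]=0
k,l,st,ce=cv2.connectedComponentsWithStats(m); i=l[247,470]; print('bay',st[i],ce[i],plane(c,ce[i],.004))
im=cv2.resize(c['img'][160:325,355:520],None,fx=3.5,fy=3.5,interpolation=3); cv2.imwrite('pics/tray.png',im[:,:,::-1])
print(rel([(*W(-62,38),.250),(*W(-62,38),.175)]), W(-62,38))
E
```

```text
eye [[0.47274622 0.13578017 0.165     ]] [[0.47471744 0.1379027  0.165     ]] want [0.4733673  0.13837166]
flange [[0.47372127 0.1378158  0.111     ]] [[0.47722314 0.13821175 0.111     ]]
tip [[0.4747823  0.13794658 0.132     ]]
[135  18 140] [133  17 138] [125  20 142]
bay [ 437  216   63   64 2044] [468.83561644 247.51908023] [[ 0.53192399 -0.27529116  0.004     ]]
[[-525.9, 607.0, -2.3], [-525.9, 606.9, 72.7]] [0.49434329 0.18065651]
```

View pics/tray.png

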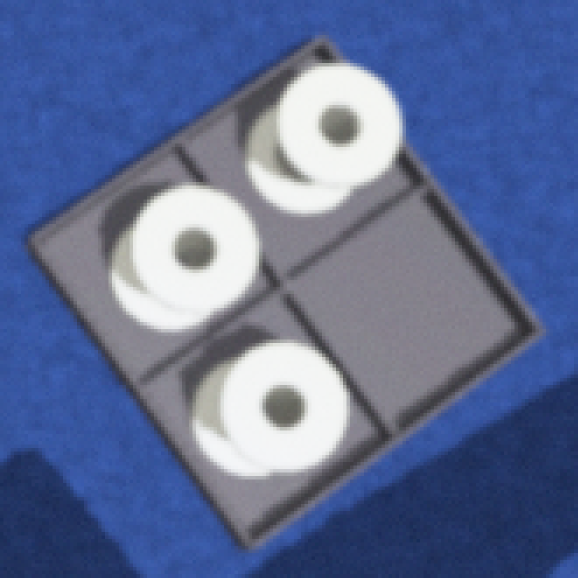

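The tray view shows the free bay at lower right. Its rim and divider corners are at crop (280,288), (425,185), (543,328) and (390,438). Spindle estimates agree at (0.474, 0.138), so I'll start moving.

Call:
{"op": "move_arm", "data": {"series": [{"grip": 0, "xyz": [-30, 35, -10], "angular": [0, 0, 0]}, {"grip": 0, "xyz": [-60, 70, -20], "angular": [0, 0, 0]}, {"grip": 0, "xyz": [-91, 105, -20], "angular": [0, 0, 0]}, {"grip": 0, "xyz": [-121, 140, -20], "angular": [0, 0, 0]}, {"grip": 0, "xyz": [-151, 175, -20], "angular": [0, 0, 0]}, {"grip": 0, "xyz": [-182, 210, -20], "angular": [0, 0, 0]}, {"grip": 0, "xyz": [-212, 245, -20], "angular": [0, 0, 0]}, {"grip": 0, "xyz": [-243, 280, -20], "angular": [0, 0, 0]}, {"grip": 0, "xyz": [-273, 315, -20], "angular": [0, 0, 0]}, {"grip": 0, "xyz": [-303, 350, -20], "angular": [0, 0, 0]}]}}

```text
time_s: 1.1
tcp_pos: [0.3838, -0.1397, 0.2675]
ee_rot: [[-0.927, -0.374, 0.0], [-0.374, 0.927, 0.0], [-0.0, 0.0, -1.0]]
wrist_force: [0.9, -0.1, -0.3]
gripper_width: 0.174
gripper_force: 0.0
```

Call:
{"op": "move_arm", "data": {"series": [{"grip": 0, "xyz": [-30, 35, 0], "angular": [0, 0, 0]}, {"grip": 0, "xyz": [-60, 70, 0], "angular": [0, 0, 0]}, {"grip": 0, "xyz": [-91, 105, 0], "angular": [0, 0, 0]}, {"grip": 0, "xyz": [-121, 140, 0], "angular": [0, 0, 0]}, {"grip": 0, "xyz": [-151, 175, 0], "angular": [0, 0, 0]}, {"grip": 0, "xyz": [-182, 210, 0], "angular": [0, 0, 0]}, {"grip": 0, "xyz": [-212, 245, 0], "angular": [0, 0, 0]}, {"grip": 0, "xyz": [-223, 257, 0], "angular": [0, 0, 0]}, {"grip": 0, "xyz": [-223, 257, 0], "angular": [0, 0, 0]}, {"grip": 0, "xyz": [-223, 257, 0], "angular": [0, 0, 0]}]}}

```text
time_s: 2.1
tcp_pos: [0.4939, 0.1798, 0.2669]
ee_rot: [[-0.927, -0.375, -0.002], [-0.375, 0.927, -0.001], [0.002, -0.0, -1.0]]
wrist_force: [-0.7, -0.5, 0.0]
gripper_width: 0.004
gripper_force: 0.0
```

```bash
python3 - <<'E'
from h import *
s=r.sense(); print(s['time_s'],s['tcp_pos'],s['joints'],s['ee_rot'].round(3),s['gripper_width'])
a=[(-62,38,230),(-62,38,175),(-62,20,175),(-66,3,175),(-64,-16,175),(-56,-35,175),(-41,-51,175),(-28,-58,175),(-22,-60,175)]
print(*rel([(*W(x,y),z/1000) for x,y,z in a]),sep='\n')
E
```

```text
2.1 [0.49393082 0.17983201 0.26692948] [ 3.76959817e+01  1.15796946e+01 -1.15326490e+01 -1.55658619e-02
 -6.69950939e+01 -1.05695778e+02] [[-0.927 -0.375 -0.002]
 [-0.375  0.927 -0.001]
 [ 0.002 -0.    -1.   ]] 0.004257459585384918
[-0.8, 0.6, 36.9]
[-0.9, 0.6, 91.9]
[2.9, -17.0, 91.9]
[10.3, -32.8, 92.0]
[12.3, -51.8, 92.0]
[8.4, -72.0, 92.0]
[-2.9, -90.8, 91.9]
[-14.2, -100.3, 91.9]
[-19.6, -103.5, 91.9]
```

Call:
{"op": "move_arm", "data": {"series": [{"grip": 0, "xyz": [0, 0, 35], "angular": [0, 0, 0]}, {"grip": 0, "xyz": [0, 0, 70], "angular": [0, 0, 0]}, {"grip": 0, "xyz": [0, 0, 92], "angular": [0, 0, 0]}, {"grip": 0, "xyz": [0, 0, 92], "angular": [0, 0, 0]}, {"grip": 0, "xyz": [1, -9, 92], "angular": [0, 0, 0]}, {"grip": 0, "xyz": [3, -17, 92], "angular": [0, 0, 0]}, {"grip": 0, "xyz": [6, -25, 92], "angular": [0, 0, 0]}, {"grip": 0, "xyz": [10, -33, 92], "angular": [0, 0, 0]}, {"grip": 0, "xyz": [11, -40, 92], "angular": [0, 0, 0]}, {"grip": 0, "xyz": [12, -46, 92], "angular": [0, 0, 0]}]}}

```text
time_s: 3.1
tcp_pos: [0.501, 0.1328, 0.1761]
ee_rot: [[-0.927, -0.374, 0.001], [-0.374, 0.927, 0.001], [-0.002, 0.0, -1.0]]
wrist_force: [-0.4, 2.6, -0.3]
gripper_width: 0.005
gripper_force: 1.0
```

```bash
python3 - <<'E'
from h import *
c=grab('top','p1'); s=grab('scene','p1s'); 
a=np.hstack([cv2.resize(c['img'][190:350,130:350],(396,288)),cv2.resize(s['img'][115:275,300:500],(360,288))])
cv2.imwrite('pics/p1c.png',a[:,:,::-1]); t=r.sense(); print(t['time_s'],t['tcp_pos'],t['wrist_force'])
E
```

```text
3.2 [0.50056468 0.13237515 0.17566347] [-0.3377323   1.32400667  0.23772035]
```

View pics/p1c.png

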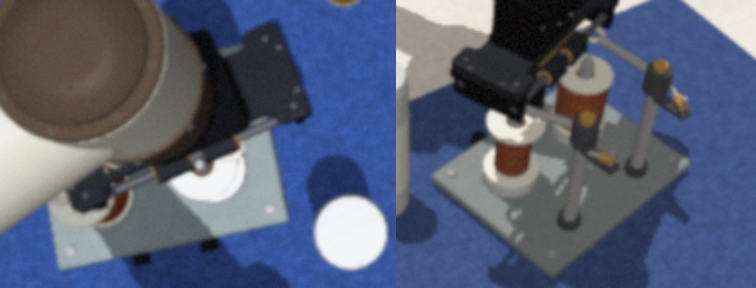

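The right crop shows the closed fingers against the right guide arm, which is starting to swing with about 2 N of contact. The left arm is untouched. I'll continue the arc.

Call:
{"op": "move_arm", "data": {"series": [{"grip": 0, "xyz": [0, -6, 0], "angular": [0, 0, 0]}, {"grip": 0, "xyz": [-1, -13, 0], "angular": [0, 0, 0]}, {"grip": 0, "xyz": [-2, -20, 0], "angular": [0, 0, 0]}, {"grip": 0, "xyz": [-4, -26, 0], "angular": [0, 0, 0]}, {"grip": 0, "xyz": [-7, -33, 0], "angular": [0, 0, 0]}, {"grip": 0, "xyz": [-11, -40, 0], "angular": [0, 0, 0]}, {"grip": 0, "xyz": [-15, -45, 0], "angular": [0, 0, 0]}, {"grip": 0, "xyz": [-21, -50, 0], "angular": [0, 0, 0]}, {"grip": 0, "xyz": [-27, -55, 0], "angular": [0, 0, 0]}, {"grip": 0, "xyz": [-33, -58, 0], "angular": [0, 0, 0]}]}}

```text
time_s: 4.2
tcp_pos: [0.5537, 0.0914, 0.1755]
ee_rot: [[-0.927, -0.374, 0.0], [-0.374, 0.927, -0.0], [-0.0, -0.0, -1.0]]
wrist_force: [-0.0, -0.6, 0.5]
gripper_width: 0.003
gripper_force: 0.0
```

Call:
{"op": "move_arm", "data": {"series": [{"grip": 0, "xyz": [-4, -2, 0], "angular": [0, 0, 0]}, {"grip": 0, "xyz": [-8, -3, 0], "angular": [0, 0, 0]}, {"grip": 0, "xyz": [-8, -3, 0], "angular": [0, 0, 0]}, {"grip": 0, "xyz": [5, -3, 0], "angular": [0, 0, 0]}, {"grip": 0, "xyz": [20, -3, 0], "angular": [0, 0, 0]}, {"grip": 0, "xyz": [25, 0, -40], "angular": [0, 0, 0]}, {"grip": 0, "xyz": [25, 0, -80], "angular": [0, 0, 0]}, {"grip": 1, "xyz": [25, 0, -90], "angular": [0, 0, 0]}]}}

```text
time_s: 5.0
tcp_pos: [0.5315, 0.0829, 0.2708]
ee_rot: [[-0.927, -0.376, 0.009], [-0.376, 0.927, 0.002], [-0.009, -0.001, -1.0]]
wrist_force: [0.3, 0.1, -0.2]
gripper_width: 0.039
gripper_force: 0.0
```

```bash
python3 - <<'E'
from h import *
s=grab('scene','p2s'); h=cv2.cvtColor(s['img'],cv2.COLOR_RGB2HSV)
eye=[W(90*-np.cos(t),90*-np.sin(t)) for t in(0,1.8)]; print(proj(s,[(*e,.165) for e in eye]))
cv2.imwrite('pics/p2c.png',cv2.resize(s['img'][110:280,290:510],None,fx=2.5,fy=2.5,interpolation=3)[:,:,::-1])
t=r.sense(); print(t['time_s'],t['tcp_pos'],t['joints'])
S=np.array([.474,.138]); print(rel([(*S,.21),(*S,.116)]))
c=load('top0'); q=np.array([(280,288),(425,185),(543,328),(390,438)])/3.5+(355,160)
P=plane(c,q,.025);print('bay',P.round(4),P.mean(0)); R=plane(c,np.array([(322,40),(543,328),(248,547),(30,238)])/3.5+(355,160),.026); print(R.round(4),R.mean(0),np.linalg.norm(np.diff(R,axis=0),axis=1), R.mean(0)*.51+R[1]*.49)
E
```

```text
[[367.88602907 159.89448103]
 [378.64835971 216.50305661]]
5.05 [0.53127965 0.08300334 0.27032538] [ 2.62049803e+01  1.23539633e+01 -1.00602748e+01  7.34584633e-02
 -6.70859526e+01 -9.41918899e+01]
[[33.0, 72.5, 60.0], [33.8, 72.6, 154.0]]
bay [[ 0.5409 -0.2049  0.025 ]
 [ 0.5946 -0.2881  0.025 ]
 [ 0.5152 -0.3467  0.025 ]
 [ 0.4597 -0.2585  0.025 ]] [ 0.52760056 -0.27454912  0.025     ]
[[ 0.6761 -0.2374  0.026 ]
 [ 0.5151 -0.3463  0.026 ]
 [ 0.406  -0.1794  0.026 ]
 [ 0.5712 -0.0731  0.026 ]] [ 0.54211419 -0.20906447  0.026     ] [0.1943744  0.19939413 0.19645797] [ 0.52887798 -0.27630864  0.026     ]
```

View pics/p2c.png

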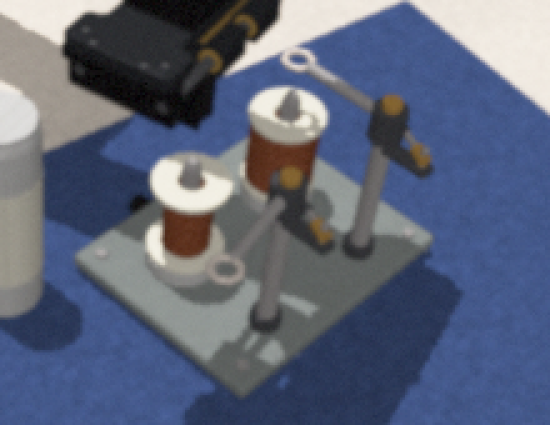

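The guide arm is parked: the eyelet at crop (226,268) is full-image (380,217), matching the projection for 1.80 rad. The bobbin is still on its spindle. Next I'll turn diagonally, so the gripper body clears hub and eyelet, and move over the spindle.

Call:
{"op": "move_arm", "data": {"series": [{"grip": 1, "xyz": [8, 18, 0], "angular": [0, 0, -0.12]}, {"grip": 1, "xyz": [16, 36, 0], "angular": [0, 0, -0.24]}, {"grip": 1, "xyz": [25, 54, 0], "angular": [0, 0, -0.36]}, {"grip": 1, "xyz": [33, 72, 0], "angular": [0, 0, -0.44]}, {"grip": 1, "xyz": [33, 72, 30], "angular": [0, 0, -0.44]}, {"grip": 1, "xyz": [33, 72, 60], "angular": [0, 0, -0.44]}, {"grip": 1, "xyz": [33, 72, 60], "angular": [0, 0, -0.44]}, {"grip": 1, "xyz": [33, 72, 60], "angular": [0, 0, -0.44]}]}}

```text
time_s: 5.85
tcp_pos: [0.4721, 0.1366, 0.2052]
ee_rot: [[-0.679, -0.734, -0.001], [-0.734, 0.679, -0.002], [0.002, -0.0, -1.0]]
wrist_force: [-0.0, 0.4, 1.2]
gripper_width: 0.788
gripper_force: 0.0
```

```bash
python3 - <<'E'
from h import *
s=grab('scene','p3s')
cv2.imwrite('pics/p3c.png',cv2.resize(s['img'][90:280,290:510],None,fx=2.5,fy=2.5,interpolation=3)[:,:,::-1])
t=r.sense(); print(t['time_s'],t['tcp_pos'],t['ee_rot'].round(3))
S=np.array([.474,.138]); print(rel([(*S,.116)]))
E
```

```text
5.9 [0.47273722 0.13692135 0.20618914] [[-0.679 -0.734  0.001]
 [-0.734  0.679 -0.   ]
 [-0.    -0.001 -1.   ]]
[[-1.6, -0.1, 90.2]]
```

View pics/p3c.png

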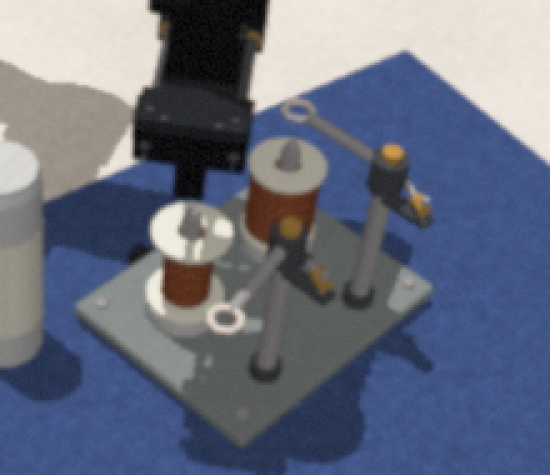

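The gripper is centred above the spent bobbin's spindle tip at crop (190,215), with clear space to the left eyelet at (298,108). I'll descend.

Call:
{"op": "move_arm", "data": {"series": [{"grip": 1, "xyz": [-1, 0, 0], "angular": [0, 0, 0]}, {"grip": 1, "xyz": [-1, 0, 0], "angular": [0, 0, 0]}, {"grip": 1, "xyz": [-1, 0, 20], "angular": [0, 0, 0]}, {"grip": 1, "xyz": [-1, 0, 40], "angular": [0, 0, 0]}, {"grip": 1, "xyz": [-1, 0, 55], "angular": [0, 0, 0]}, {"grip": 1, "xyz": [-1, 0, 65], "angular": [0, 0, 0]}, {"grip": 1, "xyz": [-1, 0, 75], "angular": [0, 0, 0]}, {"grip": 1, "xyz": [-1, 0, 82], "angular": [0, 0, 0]}, {"grip": 1, "xyz": [-1, 0, 90], "angular": [0, 0, 0]}, {"grip": 1, "xyz": [-1, 0, 90], "angular": [0, 0, 0]}]}}

```text
time_s: 6.9
tcp_pos: [0.4724, 0.1372, 0.1147]
ee_rot: [[-0.68, -0.734, -0.002], [-0.734, 0.68, -0.001], [0.002, 0.001, -1.0]]
wrist_force: [0.1, 0.3, -0.9]
gripper_width: 1.0
gripper_force: 0.0
```

Call:
{"op": "move_arm", "data": {"series": [{"grip": 0, "xyz": [0, 0, 0], "angular": [0, 0, 0]}, {"grip": 0, "xyz": [0, 0, 0], "angular": [0, 0, 0]}, {"grip": 0, "xyz": [0, 0, 0], "angular": [0, 0, 0]}, {"grip": 0, "xyz": [0, 0, 0], "angular": [0, 0, 0]}, {"grip": 0, "xyz": [0, 0, 0], "angular": [0, 0, 0]}, {"grip": 0, "xyz": [0, 0, 0], "angular": [0, 0, 0]}]}}

```text
time_s: 7.5
tcp_pos: [0.4731, 0.1375, 0.1159]
ee_rot: [[-0.679, -0.734, 0.001], [-0.734, 0.679, 0.0], [-0.001, -0.0, -1.0]]
wrist_force: [-0.3, -0.4, 1.9]
gripper_width: 0.713
gripper_force: 30.9
```

The grip holds at a width of about 62 mm with 31 N. I'll lift.

Call:
{"op": "move_arm", "data": {"series": [{"grip": 0, "xyz": [0, 0, -8], "angular": [0, 0, 0]}, {"grip": 0, "xyz": [0, 0, -20], "angular": [0, 0, 0]}, {"grip": 0, "xyz": [0, 0, -35], "angular": [0, 0, 0]}, {"grip": 0, "xyz": [0, 0, -50], "angular": [0, 0, 0]}, {"grip": 0, "xyz": [0, 0, -65], "angular": [0, 0, 0]}, {"grip": 0, "xyz": [0, 0, -80], "angular": [0, 0, 0]}, {"grip": 0, "xyz": [0, 0, -95], "angular": [0, 0, 0]}, {"grip": 0, "xyz": [0, 0, -110], "angular": [0, 0, 0]}, {"grip": 0, "xyz": [0, 0, -125], "angular": [0, 0, 0]}, {"grip": 0, "xyz": [0, 0, -140], "angular": [0, 0, 0]}]}}

```text
time_s: 8.5
tcp_pos: [0.4722, 0.1373, 0.2561]
ee_rot: [[-0.68, -0.734, -0.001], [-0.734, 0.68, 0.0], [0.001, 0.001, -1.0]]
wrist_force: [-0.3, -0.1, -0.7]
gripper_width: 0.716
gripper_force: 30.9
```

Call:
{"op": "move_arm", "data": {"series": [{"grip": 0, "xyz": [0, 0, -15], "angular": [0, 0, 0]}, {"grip": 0, "xyz": [0, 0, -30], "angular": [0, 0, 0]}, {"grip": 0, "xyz": [0, 0, -35], "angular": [0, 0, 0]}, {"grip": 0, "xyz": [0, 0, -35], "angular": [0, 0, 0]}]}}

```text
time_s: 8.9
tcp_pos: [0.4728, 0.1376, 0.291]
ee_rot: [[-0.68, -0.734, 0.001], [-0.734, 0.68, 0.001], [-0.001, 0.0, -1.0]]
wrist_force: [0.4, 0.3, -1.6]
gripper_width: 0.714
gripper_force: 30.9
```

```bash
python3 - <<'E'
from h import *
s=grab('scene','p4s')
cv2.imwrite('pics/p4c.png',cv2.resize(s['img'][40:280,270:510],None,fx=2.2,fy=2.2,interpolation=3)[:,:,::-1])
t=r.sense(); print(t['time_s'],t['tcp_pos'],t['ee_rot'].round(3),t['gripper_width'],t['gripper_force'],t['wrist_force'],t['joints'])
print(rel([(.530,-.275,.25),(.530,-.275,.085)]))
E
```

```text
8.95 [0.47239109 0.13744246 0.2901504 ] [[-0.68  -0.734 -0.001]
 [-0.734  0.68   0.   ]
 [ 0.     0.001 -1.   ]] 0.7136884408273958 30.923088435083628 [-0.21610211 -0.24044607 -2.72863468] [ 3.51526294e+01  7.22677899e+00 -1.35014793e+01 -4.21233994e-02
 -6.93017603e+01 -7.79506808e+01]
[[263.4, -322.6, 40.0], [263.3, -322.7, 205.0]]
```

View pics/p4c.png

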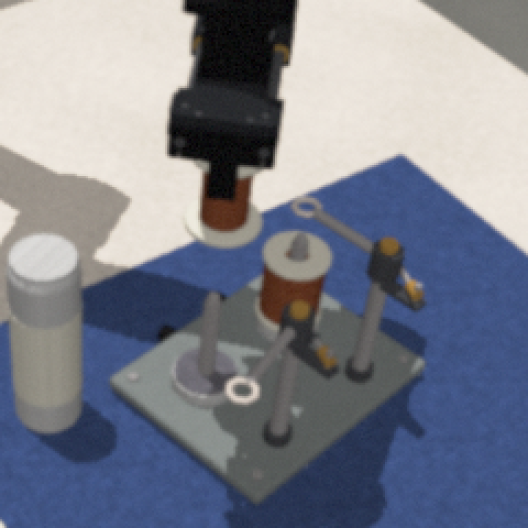

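The bobbin hangs straight in the gripper, its bottom at about crop (225,225) and well clear. The spindle is bare at (210,340), and the arm is still parked. I'll carry it across while turning to the bay's diagonal.

Call:
{"op": "move_arm", "data": {"series": [{"grip": 0, "xyz": [10, -12, 0], "angular": [0, 0, 0]}, {"grip": 0, "xyz": [28, -35, 0], "angular": [0, 0, -0.05]}, {"grip": 0, "xyz": [48, -59, 0], "angular": [0, 0, -0.11]}, {"grip": 0, "xyz": [68, -83, 0], "angular": [0, 0, -0.17]}, {"grip": 0, "xyz": [88, -107, 0], "angular": [0, 0, -0.23]}, {"grip": 0, "xyz": [108, -132, 0], "angular": [0, 0, -0.29]}, {"grip": 0, "xyz": [128, -156, 0], "angular": [0, 0, -0.35]}, {"grip": 0, "xyz": [148, -181, 0], "angular": [0, 0, -0.41]}, {"grip": 0, "xyz": [168, -205, 0], "angular": [0, 0, -0.47]}, {"grip": 0, "xyz": [180, -220, 0], "angular": [0, 0, -0.52]}]}}

```text
time_s: 9.95
tcp_pos: [0.5111, -0.1466, 0.2894]
ee_rot: [[-0.225, -0.974, -0.003], [-0.974, 0.225, -0.0], [0.001, 0.002, -1.0]]
wrist_force: [0.3, 1.2, -2.2]
gripper_width: 0.714
gripper_force: 30.9
```

```bash
python3 - <<'E'
from h import *
t=r.sense(); print(t['time_s'],t['tcp_pos'],t['joints'],rel([(.530,-.275,.29),(.530,-.275,.085)]))
E
```

```text
9.95 [ 0.51113946 -0.14663966  0.28935289] [ 1.48196981e+00  1.13636551e+01 -8.54291425e+00  2.13884388e-03
 -7.02417081e+01 -1.44819278e+01] [[120.8, -47.2, -0.7], [120.7, -47.8, 204.3]]
```

Call:
{"op": "move_arm", "data": {"series": [{"grip": 0, "xyz": [22, -9, 0], "angular": [0, 0, 0]}, {"grip": 0, "xyz": [46, -18, 0], "angular": [0, 0, 0]}, {"grip": 0, "xyz": [70, -27, 0], "angular": [0, 0, 0]}, {"grip": 0, "xyz": [95, -37, 0], "angular": [0, 0, 0]}, {"grip": 0, "xyz": [112, -44, 10], "angular": [0, 0, 0]}, {"grip": 0, "xyz": [121, -47, 30], "angular": [0, 0, 0]}, {"grip": 0, "xyz": [121, -47, 55], "angular": [0, 0, 0]}, {"grip": 0, "xyz": [121, -47, 80], "angular": [0, 0, 0]}, {"grip": 0, "xyz": [121, -47, 100], "angular": [0, 0, 0]}, {"grip": 0, "xyz": [121, -47, 100], "angular": [0, 0, 0]}]}}

```text
time_s: 10.95
tcp_pos: [0.5275, -0.2724, 0.1861]
ee_rot: [[-0.226, -0.974, -0.009], [-0.974, 0.226, 0.003], [-0.001, 0.01, -1.0]]
wrist_force: [-0.7, -0.3, -1.9]
gripper_width: 0.711
gripper_force: 30.9
```

```bash
python3 - <<'E'
from h import *
s=grab('scene','p5s')
cv2.imwrite('pics/p5c.png',cv2.resize(s['img'][200:420,110:340],None,fx=2.5,fy=2.5,interpolation=3)[:,:,::-1])
t=r.sense(); print(t['time_s'],t['tcp_pos'],t['ee_rot'].round(3),rel([(.530,-.275,.084)]))
p=t['tcp_pos']; print('expected bottom centre px',(proj(s,[(p[0],p[1],p[2]-.080)])-(110,200))*2.5,'bay centre',(proj(s,[(.53,-.275,.004)])-(110,200))*2.5)
E
```

```text
11.0 [ 0.52892077 -0.27289977  0.1884576 ] [[-0.226 -0.974 -0.005]
 [-0.974  0.226  0.001]
 [ 0.     0.005 -1.   ]] [[1.8, -2.1, 104.4]]
expected bottom centre px [[170.9918992  241.69970097]] bay centre [[195.81428649 326.80727536]]
```

View pics/p5c.png

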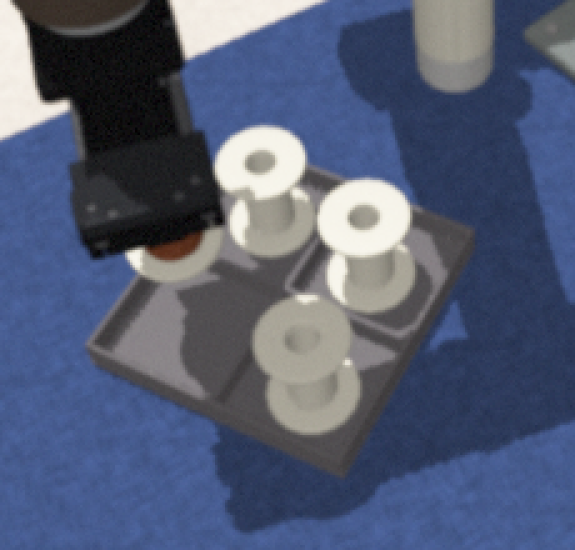

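The bobbin is centred over the free bay: its bottom at crop (173,240) matches the expected position, and the bay centre projects to (196,327). I'll lower it slowly.

Call:
{"op": "move_arm", "data": {"series": [{"grip": 0, "xyz": [2, -2, 15], "angular": [0, 0, 0]}, {"grip": 0, "xyz": [2, -2, 35], "angular": [0, 0, 0]}, {"grip": 0, "xyz": [2, -2, 55], "angular": [0, 0, 0]}, {"grip": 0, "xyz": [2, -2, 70], "angular": [0, 0, 0]}, {"grip": 0, "xyz": [2, -2, 80], "angular": [0, 0, 0]}, {"grip": 0, "xyz": [2, -2, 88], "angular": [0, 0, 0]}, {"grip": 0, "xyz": [2, -2, 93], "angular": [0, 0, 0]}, {"grip": 0, "xyz": [2, -2, 96], "angular": [0, 0, 0]}, {"grip": 0, "xyz": [2, -2, 98], "angular": [0, 0, 0]}, {"grip": 0, "xyz": [2, -2, 99], "angular": [0, 0, 0]}]}}

```text
time_s: 12.0
tcp_pos: [0.5323, -0.275, 0.0918]
ee_rot: [[-0.225, -0.974, 0.001], [-0.974, 0.225, -0.0], [0.0, -0.001, -1.0]]
wrist_force: [0.3, 1.1, -1.3]
gripper_width: 0.713
gripper_force: 30.9
```

Call:
{"op": "move_arm", "data": {"series": [{"grip": 0, "xyz": [0, 0, 1], "angular": [0, 0, 0]}, {"grip": 0, "xyz": [0, 0, 2], "angular": [0, 0, 0]}, {"grip": 0, "xyz": [0, 0, 2], "angular": [0, 0, 0]}, {"grip": 0, "xyz": [0, 0, 2], "angular": [0, 0, 0]}]}}

```text
time_s: 12.4
tcp_pos: [0.5321, -0.2749, 0.0896]
ee_rot: [[-0.225, -0.974, 0.0], [-0.974, 0.225, -0.0], [0.0, -0.0, -1.0]]
wrist_force: [-0.8, 0.4, -1.8]
gripper_width: 0.715
gripper_force: 30.9
```

Call:
{"op": "move_arm", "data": {"series": [{"grip": 0, "xyz": [1, 0, 2], "angular": [0, 0, 0]}, {"grip": 0, "xyz": [1, 0, 4], "angular": [0, 0, 0]}, {"grip": 0, "xyz": [1, 0, 5], "angular": [0, 0, 0]}, {"grip": 0, "xyz": [1, 0, 5], "angular": [0, 0, 0]}, {"grip": 0, "xyz": [1, 0, 5], "angular": [0, 0, 0]}]}}

```text
time_s: 12.9
tcp_pos: [0.5318, -0.2759, 0.0845]
ee_rot: [[-0.225, -0.974, -0.0], [-0.974, 0.225, -0.0], [0.0, 0.0, -1.0]]
wrist_force: [-0.2, 0.1, -1.9]
gripper_width: 0.713
gripper_force: 30.9
```

Call:
{"op": "move_arm", "data": {"series": [{"grip": 0, "xyz": [0, 0, 1], "angular": [0, 0, 0]}, {"grip": 0, "xyz": [0, 0, 2], "angular": [0, 0, 0]}, {"grip": 0, "xyz": [0, 0, 2], "angular": [0, 0, 0]}, {"grip": 0, "xyz": [0, 0, 2], "angular": [0, 0, 0]}]}}

```text
time_s: 13.3
tcp_pos: [0.5321, -0.2761, 0.0839]
ee_rot: [[-0.225, -0.974, 0.001], [-0.974, 0.225, -0.001], [0.001, -0.001, -1.0]]
wrist_force: [-0.8, 0.2, 5.1]
gripper_width: 0.711
gripper_force: 30.9
```

The force has jumped to +5 N, so the bobbin is on the floor. I'll release and rise.

Call:
{"op": "move_arm", "data": {"series": [{"grip": 0.95, "xyz": [0, 0, -1], "angular": [0, 0, 0]}, {"grip": 0.95, "xyz": [0, 0, -1], "angular": [0, 0, 0]}, {"grip": 0.95, "xyz": [0, 0, -1], "angular": [0, 0, 0]}, {"grip": 0.95, "xyz": [0, 0, -1], "angular": [0, 0, 0]}, {"grip": 0.95, "xyz": [0, 0, -1], "angular": [0, 0, 0]}, {"grip": 0.95, "xyz": [0, 0, -15], "angular": [0, 0, 0]}, {"grip": 0.95, "xyz": [0, 0, -40], "angular": [0, 0, 0]}, {"grip": 0.95, "xyz": [0, 0, -80], "angular": [0, 0, 0]}, {"grip": 0.95, "xyz": [0, 0, -120], "angular": [0, 0, 0]}, {"grip": 0.95, "xyz": [0, 0, -150], "angular": [0, 0, 0]}]}}

```text
time_s: 14.3
tcp_pos: [0.5323, -0.2762, 0.2353]
ee_rot: [[-0.225, -0.974, 0.003], [-0.974, 0.225, -0.001], [0.001, -0.003, -1.0]]
wrist_force: [1.0, -0.5, 1.3]
gripper_width: 0.947
gripper_force: 0.0
```

```bash
python3 - <<'E'
from h import *
s=grab('scene','p6s'); cv2.imwrite('pics/p6c.png',s['img'][90:400,120:520,::-1])
t=r.sense(); print(t['time_s'],t['tcp_pos'],t['gripper_width'],t['wrist_force'])
print(proj(s,[(.53,-.275,.004),(.53,-.275,.079)])-(120,90))
E
```

```text
14.35 [ 0.53450301 -0.27730846  0.24078749] 0.9490919301334547 [1.23923361 0.15241344 4.70500122]
[[ 68.3257146  240.72291014]
 [ 60.71057218 217.62231466]]
```

View pics/p6c.png

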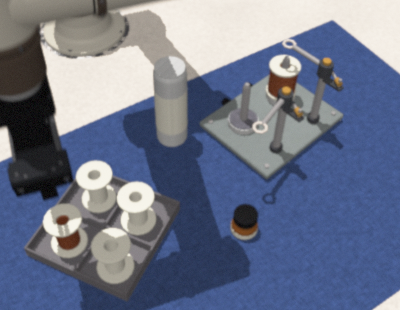

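The spent bobbin stands upright in the free bay at crop (65,230), matching the projected bay axis. The other bobbins, can, jar and full bobbin look undisturbed, and the emptied spindle's arm is parked at (261,127). I'll hand the job in.

```bash
python3 -c "
from station import r
print(r.finish_job())"
```

```text
the job is handed in; nothing more can be done
None
```

The job is handed in: the right guide arm is parked and the spent bobbin stands upright in the free tray bay, with nothing else visibly disturbed in the last picture; the hand-in gave no verdict.

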